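# Bolt the vial tray into its docking bay

### The arm

A 6-joint arm with a two-finger parallel gripper is mounted at the origin on a cart in front of the work surface, level with it; the furniture and walls round the work are solid. World frame = base frame: x ahead of the robot, y to its left, z up, the work surface at z = 0. Lengths are in m, angles in rad, forces in N, time in s.
With the tool pointing down it reaches from about 0.4 to 0.825 m from the base axis. Payload 7 kg.
Tool frame: the origin (TCP) lies between the finger pads; the fingertips stand 8 mm ahead of it and the grasp point (between the pads) lies 11 mm behind it (arm.finger_overhang is the distance from the TCP to the fingertips, in m); z points along the fingers, y is the line along which they close (so a half turn about z gives the same grasp; the last joint's range is limited). The gripper opens to 88 mm and grips with 3 to 60 N. Pads are 19 mm wide; open, the fingers measure 130 mm over their backs; the gripper's body (78 mm by 193 mm) begins 47 mm behind the grasp point.
Start: joints at [-0.859, 0.359, 0.012, 0, -1.224, -0.288], TCP at [0.278, -0.615, 0.213] pointing down, gripper open.
Joint ranges: [-3.07, 3.07], [-1.43, 2.12], [-1.02, 1.25], [-3.03, 1.67], [-3.05, -0], [-3.03, 3.03]. Speed limits (rad/s): [2.39, 2.39, 3.01, 3.14, 3.14, 3.14].

### API

Orientations are given as [roll, pitch, yaw] about the fixed x, y, z axes, in that order (R = Rz(yaw) Ry(pitch) Rx(roll)).
In Python, from station import arm gives the robot as it stands.
- The arm moves only by the tool move_arm, never from a script. Its argument "rows" is text: rows parted by semicolons, each of 7 numbers parted by spaces: the turn, a rotation vector about the tool's x, y, z in degrees, then the shift along the tool's x, y, z in m, then the finger opening in m, from 0 to 0.0876. A call has 1 to 8 rows; each row shifts and turns the commanded pose from where the row before left it, along the tool's axes as they then stand; what a row does not reach is not made up. A row lasts 1/8 s, in which the tool goes at most 62.5 mm and 10.7 degrees, less where a joint would pass 70% of its speed; a pose out of reach is approached as far as the arm can. A call is refused whole if a number of a shift passes 0.0625 or a number of a turn 10.7, either way. A call with a gripper value outside its range is refused whole. The fingers move at their own pace and stop on an object; "squeeze" is the grip in N (left out, the last holds). Time passes only in rows, so rows that do not move let the fingers close. It gives the time, the measured TCP pose, the force, the opening and the grip force at its end, in the units of the state.
- arm.get_state(): the state, without advancing time (a new reading comes with each control period).
- arm.grab_frame(name): name is "scene" or "top" or "wrist"; returns (picture, depth): 400x640x3 uint8, blue, green, red; 400x640 float32, m along the optical axis (not along the pixel's ray), 0 where there is no reading.
- arm.camera_model(name): a dict with "mtx" (3x3 intrinsics, pixels), "k1" (the pictures are not rectified: a ray, as slopes to the right and down, at radius r is drawn at 1 + k1 r^2 times it, then the intrinsics apply), "camera_from_world" (4x4, takes a point from world to camera coordinates); the wrist camera has in their place "mount" (4x4, takes a point from camera to tool coordinates, whose origin is the TCP and whose axes are the flange's). Camera axes: x right, y down, z forward; pixel columns grow to the right and rows downward; lengths in m; the calibration is good to about 2 mm. A picture is of the moment at which its call begins: read the wrist's pose just before it. camera_model takes no time and is no camera call.
- arm.job_done(): hands the job in; it is judged then, once.
The state is a dict: "t": time; "q": joint angles; "qd": joint speeds; "joint_efforts": joint torques, N m; "eef_pos": TCP position; "ee_rot": TCP orientation; "force": force on the tool from outside, world axes, zero at the start; "moment": the same for the moment, N m; "width": finger opening in m; "gripper_force": force on a finger pad.
Only numpy, scipy, OpenCV 4.12 (cv2) and the standard library are available. Lean on these libraries where they do the work, as an engineer would, in place of code of your own. Each camera call takes 0.05 s, during which the arm holds its last target. There are 200 camera calls.

### The job

Lock the blue vial tray into its docking bay: draw the red-knobbed bolt fully back out of the way, push the tray home until it meets the end stop, then push the bolt fully across so that its tip goes right through the keeper on the tray. Keep both vials upright in their pockets, and leave everything else on the bench where it is.

Things in the scene. Friction and masses are not known exactly. Their poses are not given: they have to be found in the camera images.
- dock: Docking bay fixed on the bench. Origin at bench height under the middle of the tray's home place; +x: the way the tray is pushed in; +y: the bolt's side. Base 6 mm thick, x -125..65, y +-66 mm; rails at y +-57..62, tops z 22 (+y) and 32; end stop face x 56, top z 38. Wing to y 163 with two bolt guide blocks, 30 x 12 mm, at x -30, y 71 and 141, tops z 48. Yaw within 0.3 rad of the base's.
- tray: Loose blue tray, 112 (x) x 110 (y) mm, 0.3 kg, on the base plate (6 mm up) between the rails, 1.5 mm play each side; slides with a few N. Origin: centre of its underside; axes as the dock's. Home: origin at dock x = 0, front wall on the end stop; starts 45 to 65 mm short. Rear wall (x -56) 48 mm tall, front 30 mm. Vial pockets on the -y half, flat deck on the +y half.
- push_face (a point): Middle of the outer face of the tray's rear wall, 34 mm above the tray's underside (40 mm above the bench): the place to push, towards the dock's +x.
- keeper (a point): Centre of the steel keeper on the tray's deck, an arch open along y: tray x -30, y +30 mm, 35 mm above the bench. Arch 24 mm long in y (tray y 18 to 42 mm), inner width 22 mm in x, two 6 mm cheeks outside it, its top 54 mm above the bench. Once the tray is home it lies in line with the bolt.
- bolt (a joint): Travel of the bolt in m towards the dock's -y: 0 = fully drawn back (clear of the tray), 0.048 = fully across (tip 8 mm past the keeper's far end). Starts part-way, 0.024 to 0.040, blocking the keeper's way in; the keeper passes below 0.014. About 2 N of friction; it stays where it is left and stops at both ends.
- bolt_tip (a point): Tip of the steel bolt, a 14 mm rod 135 mm long lying along the dock's y at dock x = -30 mm, 35 mm above the bench; tip at dock y = 58 mm minus the travel. It meets the tray's keeper as a solid bar.
- bolt_knob (a point): Middle of the upright red knob on the bolt: a cylinder 22 mm across from 50 to 85 mm above the bench, this point at 68 mm, dock x = -30 mm, dock y = 133 mm minus the travel. A 10 mm stem joins it to the rod below. It can be pushed from either side along the dock's y.
- vial_front: Capped glass vial with a soil sample, 46 mm across, 90 mm tall, 0.11 kg, standing in the tray's front pocket; origin at the centre of its foot, its top 100 mm above the bench.
- vial_rear: The same kind of capped vial, standing in the tray's rear pocket; its top 100 mm above the bench.
- pocket_front (a point): Centre of the floor of the front pocket, 50 mm square, walls 32 mm above its floor.
- pocket_rear (a point): Centre of the floor of the rear pocket, 50 mm square, walls 32 mm above its floor.
- wash_bottle: Bystander: wash bottle with blue cap, 64 x 100 x 193 mm, on the right; origin at its foot.
- plastic_beaker: Bystander: empty plastic beaker, 75 mm across, 98 mm tall, on the right; origin at its foot.
- tape: Bystander: roll of green tape lying flat, 88 mm across, 24 mm high, on the right; origin at its underside.
- spare_vial: Bystander: a third capped soil vial, 46 mm across, 90 mm tall, standing on the bench on the right; origin at its foot.
- pen: Bystander: marker pen, 133 mm long, 12 mm thick, lying near the bench's front edge; origin at its underside.
- handset: Bystander: switched-off phone, 145 x 74 x 9 mm, lying flat at the left; origin at its underside.

How it is judged:
By the outcome, as a careful person would: the job done as asked, in the order asked, and still so for the second after the job is handed in, with the robot touching nothing.
It also fails if it takes over 53 s, if anything falls off the work surface, if the arm or the gripper's body presses on something with over 40 N, if the wrist force passes 120 N, or if a joint passes its speed limit or range.

## Working session

There is one attempt and no reset: what is moved stays moved. The work goes in short steps, Python scripts to look and compute and a tool call to move; the robot and the scene stay as the last step left them, time stands still between calls to the robot, and variables do not carry over. Pictures are saved under pics/ and viewed, at most 10 in all, crops included, and the job is handed in when it is done.

Besides the shell and the picture viewer there is one more tool, called after ">>>" by a JSON object that holds its "method" and its "body". move_arm: Moves the arm, as the interface text tells. Its arguments: {"type":"object","properties":{"rows":{"type":"string"},"squeeze":{"type":"number"}},"required":["rows"]}

```bash
mkdir -p pics; ls
python3 - <<'E'
from station import arm
import cv2,numpy as np
s=arm.get_state();print(s['eef_pos'],s['ee_rot'],s['width'],s['t'])
for n in("scene","top"):
    p,d=arm.grab_frame(n);cv2.imwrite(f'pics/{n}.png',p);np.save(f'{n}.npy',d);cv2.imwrite(f'{n}_raw.png',p)
    print(arm.camera_model(n))
print(arm.camera_model('wrist'))
E
```

```text
pics
[ 0.27734926 -0.61480958  0.21202403] [ 3.13992568e+00 -1.49589679e-04 -2.71785988e+00] 0.08747256984527763 0.0
{'mtx': array([[444.0181938 ,   0.        , 324.45482096],
       [  0.        , 444.0181938 , 196.26301296],
       [  0.        ,   0.        ,   1.        ]]), 'k1': -0.08485896452373072, 'camera_from_world': array([[ 0.47338148, -0.88083803, -0.00586017, -0.2983463 ],
       [-0.57451964, -0.30370268, -0.76006043,  0.32374887],
       [ 0.66771038,  0.36316532, -0.64982597,  1.11060495],
       [ 0.        ,  0.        ,  0.        ,  1.        ]])}
{'mtx': array([[418.14778351,   0.        , 320.05326965],
       [  0.        , 418.14778351, 200.21422608],
       [  0.        ,   0.        ,   1.        ]]), 'k1': -0.08386886945093008, 'camera_from_world': array([[ 0.02663344, -0.99957347, -0.01198111, -0.06985899],
       [-0.99330547, -0.02511494, -0.11275407,  0.51261786],
       [ 0.11240507,  0.01490393, -0.99355069,  1.07633995],
       [ 0.        ,  0.        ,  0.        ,  1.        ]])}
{'mtx': array([[289.63214305,   0.        , 323.41457079],
       [  0.        , 289.63214305, 196.68369532],
       [  0.        ,   0.        ,   1.        ]]), 'k1': -0.01204250048574566, 'mount': array([[-2.35696978e-03, -9.68805016e-01, -2.47813006e-01,
         6.66900668e-02],
       [ 9.99997182e-01, -2.35346497e-03, -3.10373001e-04,
         1.12581012e-03],
       [-2.82528309e-04, -2.47813039e-01,  9.68807833e-01,
        -1.71164943e-01],
       [ 0.00000000e+00,  0.00000000e+00,  0.00000000e+00,
         1.00000000e+00]])}
```

View pics/top.png

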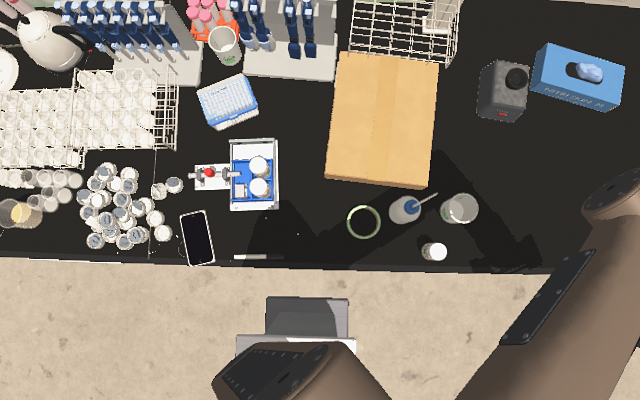

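View pics/scene.png

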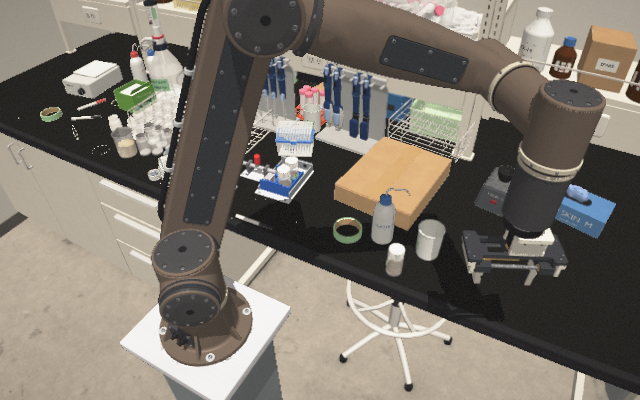

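The top picture shows the dock around (253,173), the red knob at (209,173), vial caps at (259,166) and (259,187). The dock's +x points up in the image, and the bolt side is to the left.

```bash
cat > h.py <<'E'
import numpy as np,cv2
from station import arm
from scipy.spatial.transform import Rotation as R
def rays(m,uv):
    K=m['mtx'];uv=np.atleast_2d(np.float64(uv));d=(uv-K[:2,2])/[K[0,0],K[1,1]]
    u=d.copy()
    for _ in range(10): u=d/(1+m['k1']*(u**2).sum(1,keepdims=True))
    return np.c_[u,np.ones(len(u))]
def T_wc(n,s=None):
    m=arm.camera_model(n)
    if n!='wrist': return m,np.linalg.inv(m['camera_from_world'])
    T=np.eye(4);T[:3,:3]=R.from_euler('xyz',s['ee_rot']).as_matrix();T[:3,3]=s['eef_pos'];return m,T@m['mount']
def at_z(n,uv,z,s=None):
    m,T=T_wc(n,s);r=rays(m,uv)@T[:3,:3].T;o=T[:3,3];z=np.broadcast_to(z,len(r))
    return o+r*((z-o[2])/r[:,2])[:,None]
def cloud(n,d,s=None):
    m,T=T_wc(n,s);v,u=np.mgrid[:400,:640];P=rays(m,np.c_[u.ravel(),v.ravel()])*d.reshape(-1,1)
    return (P@T[:3,:3].T+T[:3,3]).reshape(400,640,3)
E
python3 - <<'E'
from h import *
p=cv2.imread('top_raw.png');d=np.load('top.npy');W=cloud('top',d)
c=p[125:225,175:295];cv2.imwrite('pics/c.png',cv2.resize(c,None,fx=6,fy=6,interpolation=cv2.INTER_CUBIC))
b,g,r=[p[...,i].astype(int) for i in range(3)]
m=(r>120)&(g<70)&(b<70);m[:, :190]=0;m[:,295:]=0;m[:150]=0;m[210:]=0
v,u=np.nonzero(m);print('knob px',u.mean(),v.mean(),len(u),at_z('top',[u.mean(),v.mean()],.085),np.median(W[m],0))
z=W[...,2];roi=np.zeros_like(m);roi[135:215,225:285]=1
k=roi&(z>.09)
n,l,st,ce=cv2.connectedComponentsWithStats(k.astype(np.uint8))
for i in range(1,n):
    if st[i,4]>30: print('vial',ce[i],st[i,4],W[l==i].mean(0))
blue=roi&(b>110)&(r<80)
X=W[blue];print('blue',X.min(0),X.max(0),cv2.minAreaRect(X[:,:2].astype(np.float32)))
E
```

```text
knob px 210.5625 172.53125 32 [[0.57182603 0.22360305 0.085     ]] [0.57230241 0.22540002 0.07425138]
vial [257.98755187 165.07053942] 241 [0.58949364 0.09901998 0.10714382]
vial [258.20164609 186.53909465] 243 [0.53621096 0.09682007 0.10276327]
blue [0.50453615 0.06867596 0.00446919] [0.62093987 0.18282684 0.05834466] ((0.5628688335418701, 0.12621372938156128), (0.11259205639362335, 0.11113930493593216), 2.6919755935668945)
```

View pics/c.png

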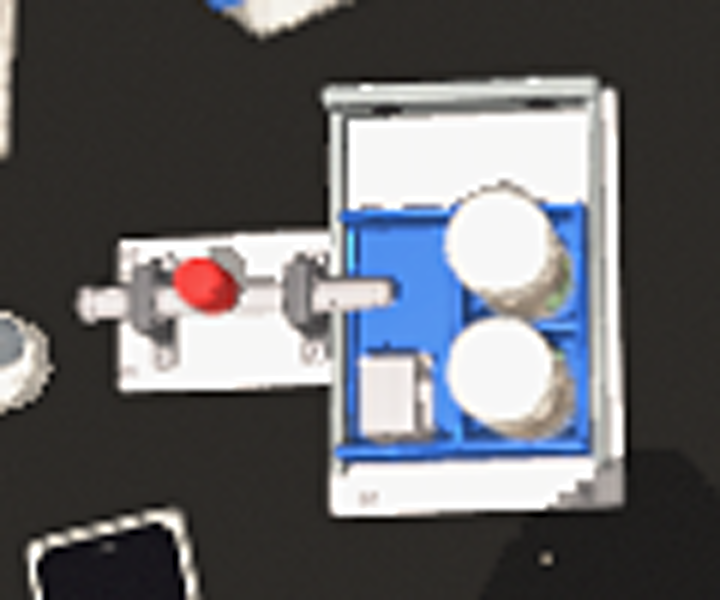

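The crop shows the base's front edge from (330,516) to (622,506), the wing's left edge at column 118, the knob top at about (200,285), and the keeper at (395,395). The bolt lies across the keeper's way. The tray's rear wall top edge is near row 450.

Run:
```python
from h import *
f=lambda x,y:((x+.5)/6-.5+175,(y+.5)/6-.5+125)
def w(pts,z): return at_z('top',[f(*p) for p in pts],z)
B=w([(330,516),(622,506),(118,241),(118,391)],.006);print(B)
e=B[0]-B[1];e2=B[2]-B[3]
yaws=[np.arctan2(-e[0],e[1]),np.arctan2(e2[1],e2[0])];print('yaws',yaws,np.linalg.norm(e))
E_=w([(325,100),(600,85)],.038);print('stop',E_,np.arctan2(-(E_[0]-E_[1])[0],(E_[0]-E_[1])[1]))
Rw=w([(340,448),(590,452)],.054);print('rear wall',Rw)
Fw=w([(340,216),(585,208)],.036);print('front wall',Fw)
K=w([(205,283)],.085);print('knob',K)
G=w([(305,257),(305,335),(150,265),(150,342)],.048);print('guides',G)
bt=w([(393,292)],.035);print('tip',bt); kp=w([(391,392)],.054);print('keeper',kp)
for yaw in(.03,.045,.06):
  c,s=np.cos(yaw),np.sin(yaw);Rm=np.array([[c,-s],[s,c]])
  o=[(B[0,:2]-Rm@[-.125,.066]),(B[1,:2]-Rm@[-.125,-.066]),E_[0,:2]-Rm@[.056,.066]]
  o=np.array(o);oo=o[:2].mean(0);print(yaw,o.round(4).tolist(),'knob',((K[:,:2]-oo)@Rm).round(4),'rear',((Rw[:,:2]-oo)@Rm).round(4).tolist(),'wing',((B[2:,:2]-oo)@Rm).round(4).tolist(),'tip',((bt[:,:2]-oo)@Rm).round(4),'kp',((kp[:,:2]-oo)@Rm).round(4))
```

```text
[[0.482382   0.1879019  0.006     ]
 [0.49035971 0.05585365 0.006     ]
 [0.60638754 0.29308716 0.006     ]
 [0.53691299 0.28864815 0.006     ]]
yaws [np.float64(0.06034179169787914), np.float64(0.06380722849996774)] 0.13228901684760877
stop [[0.66628188 0.19267545 0.038     ]
 [0.67555467 0.06935753 0.038     ]] 0.0750529415152409
rear wall [[0.50806969 0.17384957 0.054     ]
 [0.50907329 0.06505496 0.054     ]]
front wall [[0.61396894 0.18345299 0.036     ]
 [0.61993485 0.07399213 0.036     ]]
knob [[0.5737455  0.22841676 0.085     ]]
guides [[0.59282991 0.19519922 0.048     ]
 [0.55813195 0.19329726 0.048     ]
 [0.58780303 0.26426989 0.048     ]
 [0.5534612  0.26212274 0.048     ]]
tip [[0.58035675 0.15810231 0.035     ]]
keeper [[0.53306289 0.15276455 0.054     ]]
0.03 [[0.6093, 0.1257], [0.6133, 0.1256], [0.6123, 0.125]] knob [[-0.0345  0.1039]] rear [[-0.1018, 0.0513], [-0.104, -0.0575]] wing [[0.0001, 0.1675], [-0.0695, 0.1652]] tip [[-0.03    0.0334]] kp [[-0.0774  0.0295]]
0.045 [[0.6102, 0.1276], [0.6123, 0.1274], [0.6133, 0.1242]] knob [[-0.0329  0.1025]] rear [[-0.101, 0.0509], [-0.1049, -0.0578]] wing [[0.0026, 0.1656], [-0.067, 0.1643]] tip [[-0.0295  0.032 ]] kp [[-0.077   0.0288]]
0.06 [[0.6111, 0.1295], [0.6112, 0.1292], [0.6143, 0.1234]] knob [[-0.0314  0.1011]] rear [[-0.1002, 0.0506], [-0.1057, -0.0581]] wing [[0.0051, 0.1637], [-0.0645, 0.1634]] tip [[-0.029   0.0305]] kp [[-0.0765  0.028 ]]
```

>>> {"method": "move_arm", "body": {"rows": "0 0 10.5 0 0 -0.05 0.07; 0 0 10.5 0 0 -0.04 0.06; 0 0 0 -0.0173 0.0412 0 0.06; 0 0 0 -0.0173 0.0412 0 0.06; 0 0 0 -0.0173 0.0412 0 0.06; 0 0 0 -0.0173 0.0412 0 0.06; 0 0 0 -0.0173 0.0412 0 0.06; 0 0 0 -0.0173 0.0412 0 0.06", "squeeze": 10}}

```text
t: 1.1
eef_pos: [0.3671, -0.361, 0.3027]
ee_rot: [3.141, -0.0, -3.084]
force: [0.5, -0.1, -0.6]
width: 0.0604
gripper_force: 0.0
```

>>> {"method": "move_arm", "body": {"rows": "0 0 0 -0.0173 0.0412 0 0.06; 0 0 0 -0.0173 0.0412 0 0.06; 0 0 0 -0.0173 0.0412 0 0.06; 0 0 0 -0.0173 0.0412 0 0.06; 0 0 0 -0.0173 0.0412 0 0.06; 0 0 0 -0.0173 0.0412 0 0.06; 0 0 0 -0.0173 0.0412 0 0.06; 0 0 0 -0.0173 0.0412 0 0.06"}}

```text
t: 2.1
eef_pos: [0.4864, -0.0241, 0.3028]
ee_rot: [3.141, -0.0, -3.084]
force: [-0.2, -1.0, -0.4]
width: 0.0599
gripper_force: 0.0
```

>>> {"method": "move_arm", "body": {"rows": "0 0 0 -0.0171 0.041 0 0.06; 0 0 0 -0.0171 0.041 0 0.06; 0 0 0 -0.0171 0.041 0 0.06; 0 0 0 -0.0171 0.041 0 0.06; 0 0 0 -0.0171 0.041 0.03 0.06; 0 0 0 -0.0171 0.041 0.04 0.06; 0 0 0 0 0 0.04 0.06; 0 0 0 0 0 0 0.06"}}

```text
t: 3.1
eef_pos: [0.5726, 0.2251, 0.1892]
ee_rot: [-3.138, -0.007, -3.084]
force: [-0.5, -0.1, 0.6]
width: 0.0603
gripper_force: 0.0
```

Run:
```python
from h import *
s=arm.get_state();p,d=arm.grab_frame('wrist');cv2.imwrite('pics/w1.png',p)
print(s['eef_pos'],s['ee_rot'])
b,g,r=[p[...,i].astype(int) for i in range(3)]
W=cloud('wrist',d,s)
m=(r>120)&(g<70)&(b<70)&(W[...,2]>.08)&(W[...,2]<.095)
v,u=np.nonzero(m);print(len(u),u.mean(),v.mean(),W[m].mean(0),at_z('wrist',[u.mean(),v.mean()],.085,s))
```

```text
[0.57259648 0.22506463 0.18921216] [-3.13774166 -0.00664319 -3.08405897]
22 332.54545454545456 185.95454545454547 [0.56478307 0.23406988 0.08112827] [[0.56397773 0.23392012 0.085     ]]
```

View pics/w1.png

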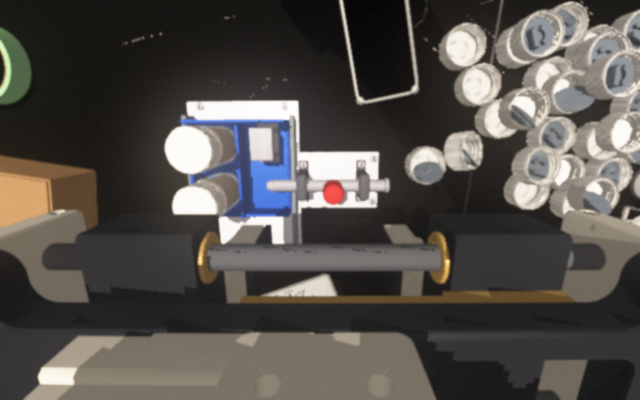

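The wrist picture shows the knob at (333,192), the bolt tip at (268,186), the base's front edge from (188,102) to (298,101), and wing corners at (379,152) and (379,208).

Run:
```python
from h import *
s=arm.get_state();p=cv2.imread('pics/w1.png')
b,g,r=[p[...,i].astype(int) for i in range(3)]
m=(r>100)&(g<80)&(b<80);m[:, :310]=0;m[:,355:]=0;m[:170]=0;m[215:]=0
v,u=np.nonzero(m);print(len(u),u.min(),u.max(),v.min(),v.max(),u.mean(),v.mean())
k=at_z('wrist',[u.mean(),v.mean()],.070,s)[0];print('knob',k)
B=at_z('wrist',[(188,102),(298,101),(379,152),(379,208)],.006,s);print(B.round(4).tolist())
e=B[1]-B[0];print('yaw',np.arctan2(-e[0],e[1]),np.linalg.norm(e))
o=np.array([.611,.1285]);yaw=.057;Rm=R.from_euler('z',yaw).as_matrix()[:2,:2]
f=lambda P:((P[...,:2]-o)@Rm).round(4).tolist()
print('dock frame: B',f(B),'knob',f(k),'tip',f(at_z('wrist',[(268,186)],.035,s)),'rear wall',f(at_z('wrist',[(183,120),(291,122)],.054,s)),'guides',f(at_z('wrist',[(303,163),(361,165)],.048,s)))
```

```text
219 324 342 181 202 333.54794520547944 191.21917808219177
knob [0.57530684 0.23655199 0.07      ]
[[0.4916, 0.061, 0.006], [0.4836, 0.1908, 0.006], [0.5377, 0.292, 0.006], [0.6089, 0.2993, 0.006]]
yaw 0.0615858603073016 0.13006676193592606
dock frame: B [[-0.123, -0.0606], [-0.1236, 0.0695], [-0.0638, 0.1674], [0.0077, 0.1707]] knob [-0.0295, 0.1099] tip [[-0.0276, 0.035]] rear wall [[-0.1018, -0.0462], [-0.0994, 0.0659]] guides [[-0.056, 0.0771], [-0.0537, 0.1405]]
```

>>> {"method": "move_arm", "body": {"rows": "0 0 0 -0.003 0.007 0.03 0.06; 0 0 0 0 0 0.035 0.06; 0 0 0 0 0 0.03 0.06; 0 0 0 0 0 0.02 0.06; 0 0 0 0 0 0.008 0.06; 0 0 0 0 0 0 0.06; 0 0 0 0 0 0 0.04; 0 0 0 0 0 0 0.03"}}

```text
t: 4.15
eef_pos: [0.5778, 0.2334, 0.0711]
ee_rot: [3.141, 0.002, -3.084]
force: [-0.3, -1.4, -0.0]
width: 0.0451
gripper_force: 0.0
```

>>> {"method": "move_arm", "body": {"rows": "0 0 0 0 0 0 0.015; 0 0 0 0 0 0 0.015; 0 0 0 0 0 0 0.015; 0 0 0 0 0 0 0.015"}}

```text
t: 4.65
eef_pos: [0.5773, 0.2334, 0.0699]
ee_rot: [3.141, 0.0, -3.084]
force: [-0.8, 2.8, -0.2]
width: 0.0162
gripper_force: 8.5
```

Run:
```python
from h import *
s=arm.get_state();print(s['width'],s['gripper_force'],s['force'])
p,d=arm.grab_frame('wrist')
q,_=arm.grab_frame('top')
a=cv2.resize(p[100:350,200:480],None,fx=1.6,fy=1.6);c=cv2.resize(q[135:215,180:290],None,fx=3.2,fy=5*1.0)
c=cv2.resize(q[140:220,180:260],(400,400),interpolation=cv2.INTER_CUBIC)
cv2.imwrite('pics/w2.png',np.hstack([a[:400,:400],c]))
```

```text
0.01617906861469852 8.45775127701927 [-0.76331936  2.83068034 -0.1766039 ]
```

View pics/w2.png

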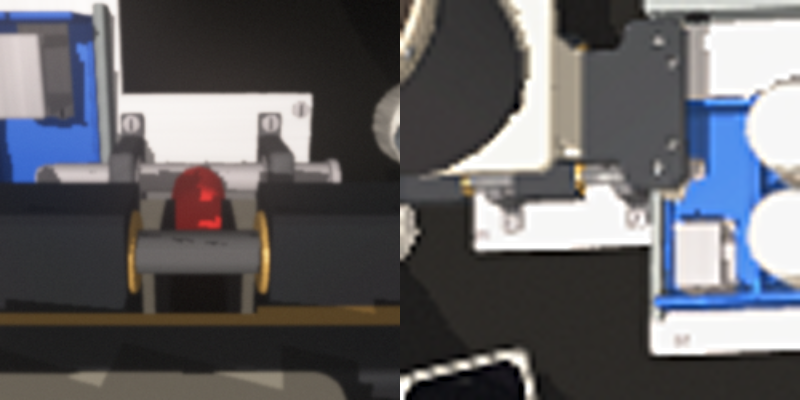

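The knob is between the fingers at (200,200) in the left half, and the bolt is still across. I'll draw it back.

>>> {"method": "move_arm", "body": {"rows": "0 0 0 0 0.004 0 0.015; 0 0 0 0 0.004 0 0.015; 0 0 0 0 0.004 0 0.015; 0 0 0 0 0.004 0 0.015; 0 0 0 0 0.004 0 0.015"}}

```text
t: 5.38
eef_pos: [0.5761, 0.2533, 0.0699]
ee_rot: [-3.141, -0.0, -3.084]
force: [1.2, -2.3, -0.7]
width: 0.0162
gripper_force: 8.5
```

>>> {"method": "move_arm", "body": {"rows": "0 0 0 0 0.004 0 0.015; 0 0 0 0 0.003 0 0.015; 0 0 0 0 0.002 0 0.015; 0 0 0 0 0.002 0 0.015"}}

```text
t: 5.88
eef_pos: [0.5753, 0.2624, 0.0698]
ee_rot: [-3.139, -0.001, -3.084]
force: [4.0, -11.5, 0.4]
width: 0.0162
gripper_force: 8.7
```

>>> {"method": "move_arm", "body": {"rows": "0 0 0 0 -0.002 0 0.05; 0 0 0 0 0 0 0.05; 0 0 0 0 0 -0.04 0.05; 0 0 0 0 0 -0.06 0.05; 0 0 0 0.026 -0.033 0 0; 0 0 0 0.026 -0.033 0 0; 0 0 0 0.026 -0.033 0 0; 0 0 0 0.026 -0.034 0 0"}}

```text
t: 6.88
eef_pos: [0.4786, 0.1226, 0.17]
ee_rot: [3.141, 0.0, -3.084]
force: [0.3, 0.0, -0.1]
width: 0.0157
gripper_force: 0.0
```

>>> {"method": "move_arm", "body": {"rows": "0 -10 0 0 0 0 0; 0 -10 0 0 0 0 0; 0 0 0 0 0 0 0; 0 0 0 0 0 0 0"}}

```text
t: 7.38
eef_pos: [0.4815, 0.1216, 0.1715]
ee_rot: [-3.137, 0.332, -3.086]
force: [0.4, 1.4, 0.5]
width: 0.0007
gripper_force: 0.0
```

Run:
```python
from h import *
s=arm.get_state();print(s['eef_pos'],s['ee_rot'],s['width'])
q,_=arm.grab_frame('top');w,_=arm.grab_frame('wrist')
c=cv2.resize(q[140:220,180:280],(500,400),interpolation=cv2.INTER_CUBIC)
cv2.imwrite('pics/t3.png',np.hstack([c,w[:400,200:500]]))
```

```text
[0.48150848 0.12157797 0.17147479] [-3.1374071   0.33183409 -3.08619953] 0.0006669861671763336
```

View pics/t3.png

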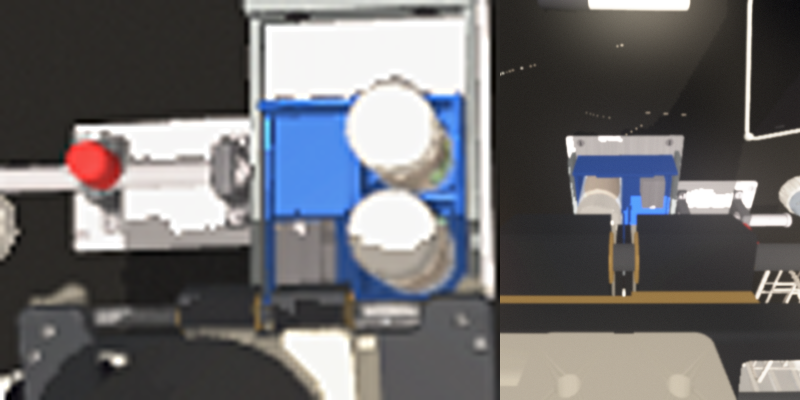

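The bolt tip is now clear of the tray, and the fingers are in line with the middle of the rear wall. Next I'll descend behind the wall.

>>> {"method": "move_arm", "body": {"rows": "0 0 0 0.012 0 0.033 0; 0 0 0 0.012 0 0.033 0; 0 0 0 0.012 0 0.033 0; 0 0 0 0.008 0 0.0225 0; 0 0 0 0 0 0 0; 0 0 0 0 0 0 0"}}

```text
t: 8.22
eef_pos: [0.492, 0.1229, 0.0617]
ee_rot: [-3.141, 0.292, -3.088]
force: [0.1, -0.4, -0.1]
width: 0.0005
gripper_force: 0.0
```

>>> {"method": "move_arm", "body": {"rows": "0 0 0 -0.0047 0 0.0017 0; 0 0 0 -0.0047 0 0.0017 0; 0 0 0 -0.0038 0 0.0014 0; 0 0 0 -0.0038 0 0.0014 0; 0 0 0 -0.0038 0 0.0014 0"}}

```text
t: 8.85
eef_pos: [0.5134, 0.1237, 0.0599]
ee_rot: [-3.141, 0.292, -3.087]
force: [0.3, 0.5, 0.3]
width: 0.0007
gripper_force: 0.2
```

```bash
python3 -c "
from h import *
s=arm.get_state();print(s['q'],s['force'])"
```

```text
[ 0.6675074   0.12621595 -0.96847015  0.62452241 -0.28799983 -2.76855697] [0.33198769 0.52657993 0.28524187]
```

>>> {"method": "move_arm", "body": {"rows": "0 0 0 -0.003 0 -0.03 0; 0 10 0 0 0 0 0; 0 0 0 0.02 0 0 0; 0 0 0 0.0135 0 0 0; 0 0 0 0 0 0 0"}}

```text
t: 9.48
eef_pos: [0.4784, 0.1124, 0.0841]
ee_rot: [-3.122, 0.174, -3.094]
force: [-0.4, 0.0, 0.3]
width: 0.001
gripper_force: 0.0
```

>>> {"method": "move_arm", "body": {"rows": "-1.1 6 0 0 0.005 0 0; 0 0 0 0 0.005 0 0; 0 0 0 0.002 0 0.02 0; 0 0 0 0.001 0 0.013 0; 0 0 0 0 0 0 0"}}

```text
t: 10.1
eef_pos: [0.4779, 0.1226, 0.0505]
ee_rot: [-3.14, 0.069, -3.096]
force: [-0.1, 0.3, 0.4]
width: 0.0002
gripper_force: 0.0
```

```bash
python3 -c "
from h import *
s=arm.get_state();print(s['q'],s['force'],s['eef_pos'],s['ee_rot']);o=np.array([.611,.131]);print((s['eef_pos'][:2]-o)@R.from_euler('z',.057).as_matrix()[:2,:2])"
```

```text
[ 0.68610504  0.19846652 -0.67720801  0.0707829  -0.64130164 -2.26677118] [-0.05767318  0.30997334  0.41201444] [0.47792604 0.12264105 0.05054693] [-3.140493    0.06939415 -3.09583559]
[-0.13333404 -0.00076426]
```

>>> {"method": "move_arm", "body": {"rows": "0 0 0 -0.005 0 0.0045 0; 0 0 0 -0.005 0 0.0003 0; 0 0 0 -0.003 0 0.0002 0; 0 0 0 -0.003 0 0.0002 0; 0 0 0 -0.003 0 0.0002 0; 0 0 0 -0.003 0 0.0002 0; 0 0 0 -0.003 0 0.0002 0"}}

```text
t: 10.98
eef_pos: [0.5045, 0.1247, 0.0476]
ee_rot: [3.141, 0.071, -3.096]
force: [0.5, -0.1, -0.3]
width: 0.0006
gripper_force: 0.0
```

>>> {"method": "move_arm", "body": {"rows": "0 0 0 -0.003 0 0.0002 0; 0 0 0 -0.003 0 0.0002 0; 0 0 0 -0.003 0 0.0002 0"}}

```text
t: 11.35
eef_pos: [0.5132, 0.125, 0.0476]
ee_rot: [3.141, 0.07, -3.096]
force: [-5.1, 1.2, 4.7]
width: 0.0004
gripper_force: 3.1
```

Run:
```python
from h import *
q,_=arm.grab_frame('scene');w,_=arm.grab_frame('wrist')
c=cv2.resize(q[130:220,215:335],(533,400),interpolation=cv2.INTER_CUBIC)
cv2.imwrite('pics/s4.png',np.hstack([c,w[100:340,240:400].repeat(1,0) if 0 else cv2.resize(w[100:340,220:380],(266,400))]))
```

```text
(no output)
```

View pics/s4.png

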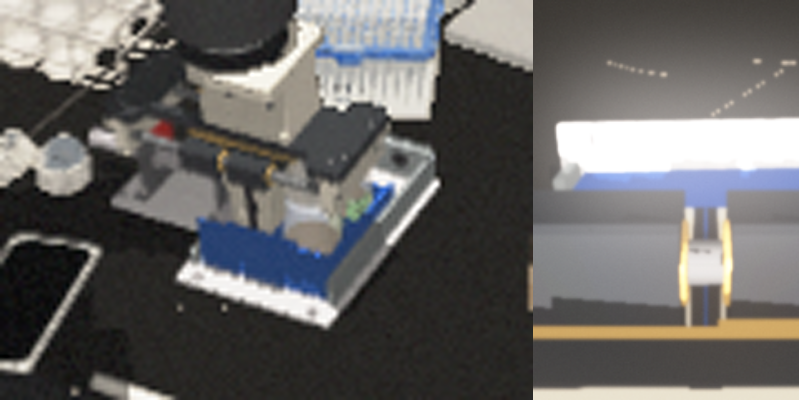

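The picture suggests the fingers are at or inside the rear wall's top edge, near crop (250,220). I'll check this by projecting known points.

Run:
```python
from h import *
s=arm.get_state();m=arm.camera_model('scene');print(s['eef_pos'],s['force'],s['width'])
o=np.array([.611,.131]);Rm=R.from_euler('z',.057).as_matrix()[:2,:2]
def pr(n,P):
    c=m['camera_from_world']@np.r_[P,1];a=c[:2]/c[2];a=a*(1+m['k1']*(a@a));u=m['mtx'][:2,:2]@a+m['mtx'][:2,2]
    print(n,(u-[215,130])*4.44)
D=lambda x,y,z:np.r_[o+Rm@[x,y],z]
Rt=R.from_euler('xyz',s['ee_rot']).as_matrix()
pr('tip',s['eef_pos']+Rt@[0,0,.008]);pr('grasp',s['eef_pos']-Rt@[0,0,.011]);pr('.047 above',s['eef_pos']-Rt@[0,0,.05])
for y in(.055,0,-.055):
  for z in(.054,.006): pr(('wall',y,z),D(-.103,y,z))
pr('basecorner',D(-.125,-.066,.006));pr('basecornerL',D(-.125,.066,.006))
d=arm.grab_frame('scene')[1];W=cloud('scene',d)
for c,r in((235,200),(260,200),(250,240),(230,240),(300,270),(255,215)):
  u,v=round(c/4.44+215),round(r/4.44+130);P=W[v,u];print((c,r),P.round(3),((P[:2]-o)@Rm).round(3))
```

```text
[0.5130407  0.12497665 0.04750589] [-3.89754683  0.86157739  3.36863489] 0.000279175808562262
tip [264.68501272 241.63560929]
grasp [261.786257   222.79553978]
.047 above [255.68203736 183.04944085]
('wall', 0.055, 0.054) [195.56614012 211.51292413]
('wall', 0.055, 0.006) [201.8760389  260.77333161]
('wall', 0, 0.054) [259.00512855 230.49598985]
('wall', 0, 0.006) [264.09340046 279.9917147 ]
('wall', -0.055, 0.054) [324.15014623 249.9887072 ]
('wall', -0.055, 0.006) [327.94078822 299.70302314]
basecorner [326.83055885 321.40732916]
basecornerL [174.48173398 273.69344923]
(235, 200) [0.498 0.136 0.086] [-0.112  0.012]
(260, 200) [0.498 0.112 0.094] [-0.113 -0.012]
(250, 240) [0.508 0.135 0.042] [-0.103  0.01 ]
(230, 240) [0.506 0.151 0.037] [-0.104  0.026]
(300, 270) [0.514 0.094 0.023] [-0.099 -0.032]
(255, 215) [0.499 0.122 0.078] [-0.112 -0.003]
```

Run:
```python
from h import *
o=np.array([.611,.131]);Rm=R.from_euler('z',.057).as_matrix()[:2,:2]
p,d=arm.grab_frame('scene');W=cloud('scene',d)
for u in (268,270,272,274,276,278):
  print('col',u)
  for v in range(170,192,2):
    P=W[v,u];q=((P[:2]-o)@Rm);print(v,(q*1000).round().astype(int),(P[2]*1000).round(),p[v,u],end=' | ')
  print()
s=arm.get_state();p,d=arm.grab_frame('wrist');W=cloud('wrist',d,s)
for u in (300,318,324,330,336):
  print('w',u,[(v,*((np.r_[(W[v,u][:2]-o)@Rm,W[v,u][2]])*1000).round().astype(int),p[v,u].tolist()) for v in range(196,300,12)])
```

```text
col 268
170 [-146  -13] 137.0 [46 44 42] | 172 [-111   11] 97.0 [126 137 144] | 174 [-115    9] 93.0 [124 138 144] | 176 [-111   13] 80.0 [126 137 143] | 178 [-109   15] 69.0 [124 136 143] | 180 [-98  24] 51.0 [109  93  88] | 182 [-104   21] 47.0 [114  68  44] | 184 [-106   20] 41.0 [111  63  37] | 186 [-105   21] 31.0 [113  66  41] | 188 [-107   21] 24.0 [112  63  40] | 190 [-103   25] 10.0 [117  66  41] | 
col 270
170 [-143  -19] 137.0 [49 45 46] | 172 [-145  -20] 131.0 [50 48 50] | 174 [-114    3] 93.0 [69 73 75] | 176 [-114    3] 85.0 [80 86 90] | 178 [-111    6] 74.0 [110 119 127] | 180 [-113    6] 67.0 [121 126 131] | 182 [-106   11] 52.0 [112  67  40] | 184 [-102   15] 39.0 [111  64  37] | 186 [-105   14] 34.0 [112  66  38] | 188 [-106   14] 25.0 [113  65  40] | 190 [-103   17] 14.0 [113  66  39] | 
col 272
170 [-144  -27] 140.0 [48 46 46] | 172 [-144  -26] 132.0 [67 70 72] | 174 [-114   -5] 96.0 [119 130 136] | 176 [-109   -1] 84.0 [36 36 35] | 178 [-109    0] 75.0 [61 62 65] | 180 [-110    0] 67.0 [39 41 40] | 182 [-102    6] 51.0 [116  65  37] | 184 [-104    5] 44.0 [111  6
[... 3726 characters left out ...]
7), [79, 84, 92]), (292, np.int64(-98), np.int64(3), np.int64(107), [80, 97, 111])]
w 336 [(196, np.int64(-108), np.int64(10), np.int64(5), [252, 253, 254]), (208, np.int64(-105), np.int64(9), np.int64(23), [218, 165, 150]), (220, np.int64(-141), np.int64(5), np.int64(129), [176, 148, 144]), (232, np.int64(-140), np.int64(5), np.int64(136), [163, 209, 233]), (244, np.int64(-140), np.int64(4), np.int64(142), [194, 252, 255]), (256, np.int64(-137), np.int64(4), np.int64(144), [226, 255, 255]), (268, np.int64(-134), np.int64(4), np.int64(145), [206, 254, 255]), (280, np.int64(-131), np.int64(4), np.int64(146), [112, 180, 220]), (292, np.int64(-130), np.int64(4), np.int64(150), [106, 165, 200])]
```

```bash
python3 -c "
from station import arm
print(arm.finger_overhang,[a for a in dir(arm) if not a.startswith('__')])"
```

```text
0.008 ['Unreachable', 'camera_model', 'finger_overhang', 'get_state', 'grab_frame', 'job_done']
```

>>> {"method": "move_arm", "body": {"rows": "0 0 0 0.003 0 -0.008 0; 0 0 0 0.015 0 0 0; 0 0 0 0.02 0 0 0; 0 0 0 0 0 0 0"}}

```text
t: 12.1
eef_pos: [0.4731, 0.1229, 0.053]
ee_rot: [3.141, 0.071, -3.095]
force: [0.5, 1.4, 0.0]
width: 0.0003
gripper_force: 0.0
```

Run:
```python
from h import *
o=np.array([.611,.131]);Rm=R.from_euler('z',.057).as_matrix()[:2,:2]
s=arm.get_state();print(s['eef_pos'],s['ee_rot'],s['force'],s['q'])
p,d=arm.grab_frame('scene');W=cloud('scene',d);D=W.copy();D[...,:2]=(W[...,:2]-o)@Rm
t=(s['eef_pos'][:2]-o)@Rm;print('tcp',t)
m=(abs(D[...,0]-t[0])<.025)&(abs(D[...,1])<.03)&(D[...,2]>.02)&(D[...,2]<.12)&(d>0)
print(np.histogram(D[m][:,2],np.arange(.02,.125,.005)))
q,_=arm.grab_frame('wrist')
cv2.imwrite('pics/s5.png',np.hstack([cv2.resize(p[130:220,215:335],(533,400),interpolation=cv2.INTER_CUBIC),cv2.resize(q[100:340,240:400],(266,400))]))
```

```text
[0.47312206 0.12286462 0.05295259] [ 3.14060975  0.07065546 -3.09549728] [0.50109285 1.36753509 0.00475025] [ 0.69290987  0.18677899 -0.68513441  0.06970017 -0.64303952 -2.27219678]
tcp [-0.13811748 -0.00026738]
(array([ 0,  0,  0,  0,  0,  0,  0,  0,  0,  7, 12, 14, 15, 16, 13, 15, 14,
        6,  2,  1]), array([0.02 , 0.025, 0.03 , 0.035, 0.04 , 0.045, 0.05 , 0.055, 0.06 ,
       0.065, 0.07 , 0.075, 0.08 , 0.085, 0.09 , 0.095, 0.1  , 0.105,
       0.11 , 0.115, 0.12 ]))
```

View pics/s5.png

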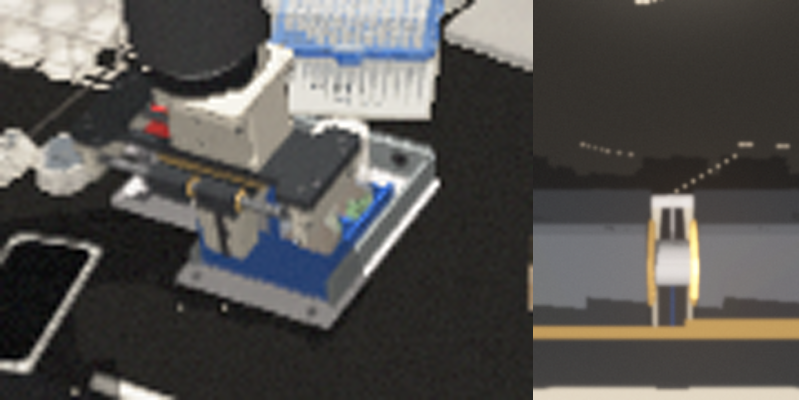

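Run:
```python
from h import *
o=np.array([.611,.131]);Rm=R.from_euler('z',.057).as_matrix()[:2,:2]
s=arm.get_state();Rt=R.from_euler('xyz',s['ee_rot']).as_matrix()
for n in('scene','wrist'):
  p,d=arm.grab_frame(n);W=cloud(n,d,s);L=(W-s['eef_pos'])@Rt
  near=(abs(L[...,0])<.06)&(abs(L[...,1])<.11)&(L[...,2]<-.005)&(L[...,2]>-.16)&(d>0)&(W[...,2]>.06)
  for y0,y1 in((-.11,-.06),(-.06,-.025),(-.025,.025),(.025,.06),(.06,.11)):
    q=near&(L[...,1]>y0)&(L[...,1]<y1)
    if q.sum()>3:
      l=L[q];h,_=np.histogram(l[:,2],np.arange(-.16,.001,.01));print(n,y0,y1,'hist toolz -160..0:',h,'x rng',l[:,0].min().round(3),l[:,0].max().round(3))
```

```text
scene -0.11 -0.06 hist toolz -160..0: [  0   0   0 178  59  33  27  41   2   0   0   0   0   0   0   0] x rng -0.038 0.044
scene -0.06 -0.025 hist toolz -160..0: [37 39 38 72 30 22 35 12  4  0  0  0  0  0  1  3] x rng -0.055 0.041
scene -0.025 0.025 hist toolz -160..0: [ 7 44 37 31 28 76 38 21  1  1 15 28 26 32  9  6] x rng -0.05 0.042
scene 0.025 0.06 hist toolz -160..0: [ 0  0  0 20 19 17 22  5  0  0  0  0  0  0  0  0] x rng -0.023 0.042
scene 0.06 0.11 hist toolz -160..0: [  0   0   0 141  50  18  44  27   0   0   0   0   0   0   0   0] x rng -0.038 0.044
wrist -0.11 -0.06 hist toolz -160..0: [   0    0    0 2533 2552  759 4321 1857   97    0    0    0    0    0
    0    0] x rng 0.005 0.041
wrist -0.06 -0.025 hist toolz -160..0: [   0    0 1071 7148 3780 2675 2596  163    0    0    0    0    0    0
    0    0] x rng 0.015 0.04
wrist -0.025 0.025 hist toolz -160..0: [    0     0   342  9703  5556 11746  2930   898    29    72   369     0
   147   157    61     0] x rng -0.006 0.04
wrist 0.025 0.06 hist toolz -160..0: [   0    0    0 5752 3740 2899 2989  212    0    0    0    0    0    0
    0    0] x rng -0.025 0.04
wrist 0.06 0.11 hist toolz -160..0: [   0    0    0 1754 3820  593 6067 2630  126    0    0    0    0    0
    0    0] x rng -0.036 0.04
```

The fingertips really sit about 12 mm behind the TCP: they end near z 0.066 when TCP z is 0.053. The whole gripper is about 20 mm higher than stated, so I was only touching the wall's top. I'll go 27 mm lower; the body stays near 0.106, clear of the vials.

>>> {"method": "move_arm", "body": {"rows": "0 0 0 0.001 0 0.014 0; 0 0 0 0.001 0 0.013 0; 0 0 0 0 0 0 0; 0 0 0 -0.005 0 0.0003 0; 0 0 0 -0.005 0 0.0003 0; 0 0 0 -0.004 0 0.0003 0; 0 0 0 -0.003 0 0.0002 0; 0 0 0 -0.003 0 0.0002 0"}}

```text
t: 13.3
eef_pos: [0.495, 0.1243, 0.026]
ee_rot: [3.141, 0.071, -3.096]
force: [-1.1, 0.1, 0.8]
width: 0.0008
gripper_force: 0.0
```

>>> {"method": "move_arm", "body": {"rows": "0 0 0 -0.003 0 0.0002 0; 0 0 0 -0.003 0 0.0002 0; 0 0 0 -0.003 0 0.0002 0; 0 0 0 -0.003 0 0.0002 0"}}

```text
t: 13.8
eef_pos: [0.5056, 0.1241, 0.0257]
ee_rot: [-3.141, 0.069, -3.096]
force: [-7.2, 0.4, 5.5]
width: 0.0005
gripper_force: 3.5
```

>>> {"method": "move_arm", "body": {"rows": "0 0 0 -0.003 0 0.0001 0; 0 0 0 -0.003 0 0.0001 0; 0 0 0 -0.003 0 0.0001 0"}}

```text
t: 14.18
eef_pos: [0.5154, 0.125, 0.026]
ee_rot: [3.141, 0.07, -3.096]
force: [-2.3, 0.2, -1.9]
width: 0.0009
gripper_force: 1.2
```

Run:
```python
from h import *
o=np.array([.611,.131]);Rm=R.from_euler('z',.057).as_matrix()[:2,:2]
s=arm.get_state();print(s['force'],s['moment'])
p,d=arm.grab_frame('scene');W=cloud('scene',d);D=W.copy();D[...,:2]=(W[...,:2]-o)@Rm
print('tcp',(s['eef_pos'][:2]-o)@Rm)
b,g,r=[p[...,i].astype(int) for i in range(3)]
m=(b>r+45)&(abs(D[...,1])<.05)&(D[...,2]>.015)&(D[...,2]<.045)&(D[...,0]<-.07)&(D[...,0]>-.13)
print('wall x',np.median(D[m][:,0]),m.sum())
q,_=arm.grab_frame('top');cv2.imwrite('pics/s6.png',np.hstack([cv2.resize(p[130:220,215:335],(500,400),interpolation=cv2.INTER_CUBIC),cv2.resize(q[130:220,220:290],(300,400))]))
```

```text
[-2.30075877  0.21349217 -1.93479988] [0.16675728 1.17094935 0.07514531]
tcp [-0.09575916 -0.00054129]
wall x -0.0873301221385982 108
```

View pics/s6.png

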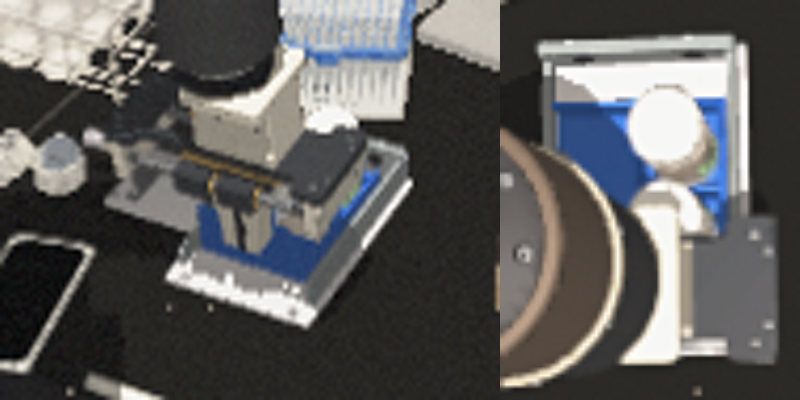

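The fingers are now on the outer face and the tray has moved about 16 mm. Both vials are upright at crop (665,125) and (670,205). I'll keep pushing.

>>> {"method": "move_arm", "body": {"rows": "0 0 0 -0.003 0 0.0002 0; 0 0 0 -0.003 0 0.0002 0; 0 0 0 -0.003 0 0.0002 0; 0 0 0 -0.003 0 0.0002 0; 0 0 0 -0.003 0 0.0002 0; 0 0 0 -0.003 0 0.0002 0; 0 0 0 -0.003 0 0.0002 0; 0 0 0 -0.003 0 0.0002 0"}}

```text
t: 15.28
eef_pos: [0.54, 0.1264, 0.0264]
ee_rot: [3.141, 0.071, -3.096]
force: [-2.3, 0.8, -2.0]
width: 0.0006
gripper_force: 1.2
```

>>> {"method": "move_arm", "body": {"rows": "0 0 0 -0.002 0 0.0001 0; 0 0 0 -0.002 0 0.0001 0; 0 0 0 -0.002 0 0.0001 0"}}

```text
t: 15.65
eef_pos: [0.5451, 0.1262, 0.0264]
ee_rot: [3.141, 0.069, -3.096]
force: [-10.5, 1.0, 5.9]
width: 0.0008
gripper_force: 5.2
```

>>> {"method": "move_arm", "body": {"rows": "0 0 0 -0.002 0 0.0001 0; 0 0 0 -0.001 0 0.0001 0; 0 0 0 0 0 0 0"}}

```text
t: 16.02
eef_pos: [0.5454, 0.1256, 0.0264]
ee_rot: [-3.141, 0.066, -3.097]
force: [-18.3, 2.5, 12.6]
width: 0.0003
gripper_force: 9.3
```

>>> {"method": "move_arm", "body": {"rows": "0 0 0 0.01 0 0 0; 0 0 0 0.012 0 0 0; 0 0 0 0 0 -0.06 0.05; 0 4 0 0 0 -0.06 0.05; 0 0 0 -0.0163 0.0333 0 0.05; 0 0 0 -0.0163 0.0333 0 0.05; 0 0 0 -0.0163 0.0333 0 0.05; 0 0 0 -0.0163 0.0333 0 0.05"}}

```text
t: 17.02
eef_pos: [0.578, 0.2625, 0.1452]
ee_rot: [3.14, 0.002, -3.096]
force: [0.6, 0.6, -0.3]
width: 0.0491
gripper_force: 0.0
```

Run:
```python
from h import *
o=np.array([.611,.131]);Rm=R.from_euler('z',.057).as_matrix()[:2,:2]
s=arm.get_state();print('tcp',(s['eef_pos'][:2]-o)@Rm,s['eef_pos'][2],s['ee_rot'],s['width'])
p,d=arm.grab_frame('scene');W=cloud('scene',d);D=W.copy();D[...,:2]=(W[...,:2]-o)@Rm
b,g,r=[p[...,i].astype(int) for i in range(3)]
m=(b>r+45)&(abs(D[...,1])<.05)&(D[...,2]>.015)&(D[...,2]<.045)&(D[...,0]<-.03)&(D[...,0]>-.11)
print('wall x',np.median(D[m][:,0]),m.sum())
```

```text
tcp [-0.02540715  0.13313721] 0.14522789765248423 [ 3.14015456e+00  2.40051475e-03 -3.09609735e+00] 0.049130510477016685
wall x -0.05721470197506951 173
```

>>> {"method": "move_arm", "body": {"rows": "0 0 0 0.004 0 0.035 0.05; 0 0 0 0 0 0.035 0.05; 0 0 0 0 0 0.02 0.05; 0 0 0 0 0 0.009 0.05; 0 0 0 0 0 0 0.05; 0 0 0 0 0 0 0.015; 0 0 0 0 0 0 0.015; 0 0 0 0 0 0 0.015"}}

```text
t: 18.08
eef_pos: [0.5739, 0.2614, 0.0466]
ee_rot: [3.14, 0.002, -3.096]
force: [-0.3, -0.4, -0.4]
width: 0.0252
gripper_force: 0.0
```

>>> {"method": "move_arm", "body": {"rows": "0 0 0 0 -0.002 0 0.015; 0 0 0 0 -0.004 0 0.015; 0 0 0 0 -0.004 0 0.015; 0 0 0 0 -0.004 0 0.015; 0 0 0 0 -0.004 0 0.015"}}

```text
t: 18.7
eef_pos: [0.575, 0.2432, 0.0464]
ee_rot: [3.14, 0.002, -3.096]
force: [1.8, 2.0, 5.1]
width: 0.0215
gripper_force: 10.0
```

>>> {"method": "move_arm", "body": {"rows": "0 0 0 0 -0.004 0 0.015; 0 0 0 0 -0.004 0 0.015; 0 0 0 0 -0.004 0 0.015; 0 0 0 0 -0.004 0 0.015; 0 0 0 0 -0.004 0 0.015; 0 0 0 0 -0.004 0 0.015"}}

```text
t: 19.45
eef_pos: [0.5764, 0.2193, 0.0464]
ee_rot: [3.14, 0.003, -3.096]
force: [2.9, 1.6, 4.7]
width: 0.0214
gripper_force: 10.0
```

>>> {"method": "move_arm", "body": {"rows": "0 0 0 0 -0.003 0 0.015; 0 0 0 0 -0.003 0 0.015"}}

```text
t: 19.7
eef_pos: [0.5768, 0.2137, 0.0464]
ee_rot: [3.139, 0.003, -3.096]
force: [-0.1, 12.4, 4.7]
width: 0.0211
gripper_force: 10.0
```

>>> {"method": "move_arm", "body": {"rows": "0 0 0 0 -0.002 0 0.015; 0 0 0 0 0 0 0.015"}}

```text
t: 19.95
eef_pos: [0.5769, 0.2137, 0.0464]
ee_rot: [3.137, 0.004, -3.096]
force: [-0.2, 11.0, 3.9]
width: 0.0214
gripper_force: 10.0
```

>>> {"method": "move_arm", "body": {"rows": "0 0 0 0 0.003 0 0.05; 0 0 0 0 0 0 0.05; 0 0 0 0 0 0 0.05; 0 0 0 0 0 -0.04 0.05; 0 0 0 0 0 -0.06 0.05; 0 0 0 0.06 0 -0.01 0.05; 0 0 0 0.05 0 0 0.05; 0 0 0 0 0 0 0.05"}}

```text
t: 20.95
eef_pos: [0.4628, 0.208, 0.1562]
ee_rot: [3.14, 0.001, -3.095]
force: [1.2, 0.8, -0.3]
width: 0.0501
gripper_force: 0.0
```

Run:
```python
from h import *
s=arm.get_state();print(s['eef_pos'],s['force'],s['t'])
p,d=arm.grab_frame('scene');q,_=arm.grab_frame('top')
cv2.imwrite('pics/f.png',np.hstack([cv2.resize(p[130:220,215:335],(400,300),interpolation=cv2.INTER_CUBIC),cv2.resize(q[135:215,185:292],(400,300),interpolation=cv2.INTER_CUBIC)]))
```

```text
[0.46284541 0.2079914  0.15619577] [ 1.17124803  0.77325467 -0.3400379 ] 20.95
```

View pics/f.png

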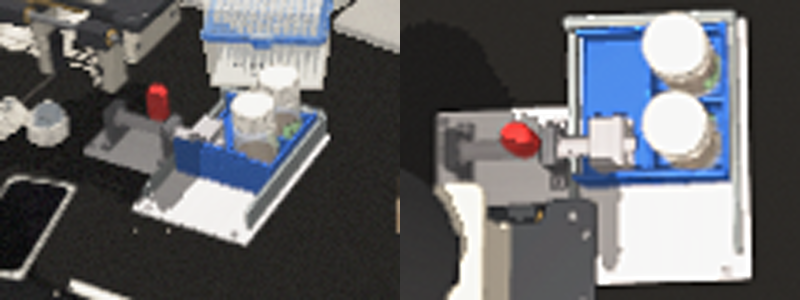

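The tray sits against the end stop. The rod runs through the keeper at crop (612,140) with its tip showing past the keeper's far side, and both vials are upright.

```bash
python3 -c "
from station import arm
print(arm.job_done())"
```

```text
the job is handed in; nothing more can be done
None
```

I drew the bolt fully back, pushed the tray onto the end stop, then pushed the bolt to its far stop with its tip through the keeper. Both vials stayed upright, and I handed the job in at about 21 s.

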